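Uncap the second-hand telescope and stow its dust cap

ROBOT

A 6-joint arm with a two-finger parallel gripper is mounted at the origin on the work surface. World frame = base frame: x ahead of the robot, y to its left, z up, the work surface at z = 0. Lengths are in m, angles in degrees, forces in N, time in s.
With the tool pointing down it reaches from about 0.325 to 1 m from the base axis. Payload 5.1 kg.
Tool frame: the origin (TCP) lies between the finger pads; the fingertips stand 8 mm ahead of it and the grasp point (between the pads) lies 11 mm behind it (env.tips_ahead is the z of the fingertips in the tool frame, in m); z points along the fingers, y is the line along which they close (so a half turn about z gives the same grasp; the last joint's range is limited). The gripper opens to 85 mm and grips with 20 to 120 N. Pads are 22 mm wide; open, the fingers measure 114 mm over their backs; the gripper's body (76 mm by 85 mm) begins 54 mm behind the grasp point. The pads swing forward as they close: fully open they stand 13 mm farther back than shut.
Start: joints at [-4.733, 7.093, 94.555, -0, 78.352, -4.733], TCP at [0.65, -0, 0.203] pointing down, gripper open.
Joint ranges: [-149.61, 149.61], [-58.7, 133.49], [1.44, 155.28], [-77.14, 257.14], [18.33, 153.61], [-166.67, 166.67]. Speed limits (degrees/s): [147.25, 147.25, 180, 180, 180, 180].

INTERFACE

Orientations are given as [roll, pitch, yaw] about the fixed x, y, z axes, in that order (R = Rz(yaw) Ry(pitch) Rx(roll)).
In Python, from plant import env gives the robot as it stands. Calls block until the motion is done:
- env.move_pose(position, orientation): joint-space move of the TCP to a pose.
- env.movel(position, ori=None, vel=0.15): straight line of the TCP; ori=None keeps the orientation; vel is the mean speed in m/s.
- env.move_j(angles): joint-space move.
- env.let_go() and env.close_gripper(): open the fingers fully, or close them until they stop; the grip force is fixed at half the most.
- env.sleep(seconds).
- env.ik(position, orientation): joint angles nearest the present ones, or None.
- env.snapshot(name): name is "scene" or "side" or "wrist"; returns a dict with "frame" (400x640x3 uint8, blue, green, red), "z_map" (400x640 float32, m along the optical axis (not along the pixel's ray), 0 where there is no reading), "fx", "fy", "cx", "cy" (pixels), "world_to_cam" (4x4, takes a point from world to camera coordinates). Camera axes: x right, y up, looking along -z (the intrinsics and any distortion apply to the point x, -y, -z); pixel columns grow to the right and rows downward; lengths in m; the calibration is good to about 2 mm. A picture is of the moment at which its call begins.
A pose or a line that the arm cannot do raises env.MotionError and nothing moves.
- env.sign_off(): hands the job in; it is judged then, once.
Trained networks look in the newest picture that a camera, given by its name, has taken for a name from the list of things; names that differ only in an ending like _2 or _b are one class to them, and where a whole thing is asked for, a point or a joint stands for the part that bears it (a point fixed in the world has none). Each returns a list of dicts, best first, with "confidence" (0 to 1); they miss things now and then, are a little off and sometimes report something else, mostly with a low value. They report only what shows in the picture. A call takes as long as a camera call. They do not tell look-alikes from the thing itself.
- env.spot_in(camera, query): "xyz" ([x, y, z] in m, in the coordinates of the camera as it stood for that picture, good to about 4 mm: the middle of the surface that is visible of it).
- env.cut_out(camera, query): "region" (400x640 bool, what is visible of it).
Readings, each from a call of its own:
- env.read_clock(): time.
- env.read_joint_positions(): joint angles.
- env.read_joint_vel(): joint speeds.
- env.read_joint_efforts(): joint torques, N m.
- env.read_tcp_pos(): TCP position.
- env.read_tool_rot(): TCP orientation.
- env.read_force(): force on the tool from outside, world axes, zero at the start.
- env.read_moment(): the same for the moment, N m.
- env.read_finger_gap(): finger opening in m.
- env.read_gripper_force(): force on a finger pad.
Only numpy, scipy, OpenCV 4.12 (cv2) and the standard library are available. Lean on these libraries where they do the work, as an engineer would, in place of code of your own. Each camera call takes 0.05 s, during which the arm holds its last target. There are 200 camera calls.

TASK

Get the tabletop telescope ready for a buyer to look through: swing the accessory case's lid open, draw the loose dust cap off the tube, lay the cap knob up and flat in its round well in the case, and shut the lid fully over it. Do not drop the cap or set it down on the table, do not shove or tip the telescope, and leave the two eyepieces in the case and the vase, clock and wooden duck where they are.

Things in the scene. Friction and masses are not known exactly. Their poses are not given: they have to be found in the camera images.
- scope: Loose tabletop telescope, 1.5 kg. Origin: centre of its round base (200 mm wide) on the table. Blue tube, 83 mm wide, 275 mm long, in the body's x-z plane; its axis, out of the mouth, is (-0.5, 0, 0.866) in the body frame, through (0, 0, 0.175). Wooden side arm at +y (53 to 71 mm, up to z 225 mm). Three rubber feet.
- tube_mouth (a point): Centre of the tube's upper end, at (-0.075, 0, 0.3049) in the frame of scope; the cap's plate rests on this rim. A focuser stub sticks out on the -y side, up to 100 mm from the tube axis, 95 mm below the mouth, and a small finder on the upper side; nothing stands out within 60 mm of the mouth.
- cap: Black dust cap, 50 g, loose on the tube. Origin: centre of its skirt's open lower rim; +z out through the knob, along the tube axis. Skirt 92 mm outside, 87 mm inside diameter, 18 mm high with the 3 mm plate: it reaches 15 mm down over the tube with 2 mm play all round, so draw it off along the axis. Solid round knob on the plate: 32 mm diameter, z = 18 to 34 mm, with a white band.
- case: Accessory case, fixed, aluminium, 150 (x) by 232 (y) by 62 mm high without lid, walls 6 mm. Origin: centre of its underside on the table; front towards its -x. Grey tray inside, top at z = 30 mm: round cap well on the -y side, and on the +y side two 38 mm wells with an eyepiece in each.
- cap_well (a point): Centre of the floor of the round cap well (98 mm diameter, 12 mm deep, 2 mm chamfer at its mouth), at (0, -0.05, 0.018) in the frame of case. With the cap seated its origin lies here, its plate is 36 mm and its knob's top 52 mm above the table.
- case_lid (a joint): Angle of the flat lid in rad: 0 shut, grows as it opens up and away from the front; stop at 1.8, leaning back past upright. It starts shut or part open. Lid 0.18 kg; the friction hinge (0.3 N m) holds it at any angle.
- lid_tab (a point): Grip point of the lid's black pull tab, in the lid's plane at the middle of its front edge: 30 mm wide (along case y), 8 mm thick, sticking out 42 mm. The point is mid-thickness, 24 mm past the lid's edge. A gripper pointing straight down and closing across the 30 mm can carry it all the way, the tab turning between the pads. Moves with the lid.
- lid_hinge (a point): Middle of the hinge line (parallel to case y), at (0.075, 0, 0.062) in the case frame. Lid 150 deep, 232 wide, 8 mm thick, its underside at the hinge line. At lid angle a the tab point is, in the case frame, hinge + (-0.174 cos a + 0.004 sin a, 0, 0.174 sin a + 0.004 cos a).
- eyepiece_a: Eyepiece with a red ring, 34 mm diameter, 36 mm high, standing loose in the front well of the case (under the lid). Origin: centre of its underside. Leave it there.
- eyepiece_b: Eyepiece with a yellow ring, 34 mm diameter, 36 mm high, standing loose in the rear well of the case (under the lid). Origin: centre of its underside. Leave it there.
- vase: Copper vase, 72 mm diameter, 210 mm tall, loose, standing between the telescope and the case. Origin: centre of its underside. Leave it alone.
- clock: Small round steel desk clock on a 30 by 50 mm foot, 64 mm wide, 70 mm high, loose, near the front of the table. Origin: centre of its underside. Leave it alone.
- duck: Carved wooden duck, 50 mm by 150 mm long, 93 mm high, loose, at the back. Origin: centre of its underside. Leave it alone.
Things that resemble listed ones, but are neither listed nor needed, are in the scene too. Of the things that look like the cap, the smallest one is meant.

How it is judged (in metres and radians):
On the way, in this order (a step that is already met when the one before it is completed fails the run):
1. the case's lid is swung open (past 1.3 rad) (value of joint case_lid above 1.3 rad), for 0.2 s.
2. the cap is off the tube (over 0.1 m from its mouth) (distance between cap and tube_mouth above 0.1 m), for 0.1 s.
3. the cap lies flat and knob up in its well and is let go (horizontal distance between cap and cap_well below 0.008 m and z of cap in the frame of cap_well below 0.005 m and angle between cap's own z axis and vertical below 0.1 rad and contact force between cap and the fingers below 0.05 N), for 0.2 s.
At the end, for the whole second after the job is handed in: The cap lies knob up (within 0.1 rad of level) at rest on the floor of its well (within 8 mm of its centre and 5 mm of its floor), the lid is shut (below 0.03 rad), both eyepieces are still in the case and the telescope stands upright (horizontal distance between cap and cap_well below 0.008 m and z of cap in the frame of cap_well below 0.005 m and angle between cap's own z axis and vertical below 0.1 rad and linear speed of cap below 0.02 m/s and value of joint case_lid below 0.03 rad and horizontal distance between each of eyepiece_a, eyepiece_b and case below 0.085 m and angle between scope's own z axis and vertical below 0.05 rad); the robot touches nothing.
It fails at once if the cap touches the table (contact force between cap and table above 0.2 N).
It fails at once if the cap is let fall (moves faster than 0.5 m/s with no finger on it, a drop of about 13 mm) (linear speed of cap above 0.5 m/s and contact force between cap and the fingers below 0.05 N).
It fails at once if the telescope is shoved or tipped (mouth moves over 25 mm) (distance of tube_mouth from where it was at the start of the episode above 0.025 m).
It fails at once if an eyepiece is taken or knocked out of its well (moves over 15 mm) (distance of any of eyepiece_a, eyepiece_b from where it was at the start of the episode above 0.015 m).
It fails at once if the vase, clock or duck is displaced by over 25 mm or knocked over (distance of any of vase, clock, duck from where it was at the start of the episode above 0.025 m or angle between any of vase, clock, duck's own z axis and vertical above 0.5 rad).
It also fails if it takes over 72 s, if anything falls off the work surface, if the arm or the gripper's body presses on something with over 40 N, if the wrist force passes 120 N, or if a joint passes its speed limit or range.

## Working session

There is one attempt and no reset: what is moved stays moved. The work goes in short steps, each a Python script; the robot and the scene stay as the last script left them, time stands still between calls to the robot, and variables do not carry over. Pictures are saved under pics/ and viewed, at most 13 in all, crops included, and the job is handed in when it is done.

```bash
mkdir -p pics; ls
cat > h.py <<'E'
import numpy as np, cv2
from plant import env
def pts(s, mask=None):
    """world points of pixels with a reading"""
    z=s["z_map"]; m=z>0
    if mask is not None: m&=mask
    v,u=np.nonzero(m); d=z[v,u]
    c=np.stack([(u-s["cx"])/s["fx"]*d, -(v-s["cy"])/s["fy"]*d, -d, np.ones_like(d)])
    return (np.linalg.inv(s["world_to_cam"])@c)[:3].T, np.stack([u,v],1)
def w(s,xyz): return (np.linalg.inv(s["world_to_cam"])@np.r_[xyz,1])[:3]
def pix(s,p):
    c=s["world_to_cam"]@np.r_[p,1]; return np.array([s["cx"]+s["fx"]*c[0]/-c[2], s["cy"]-s["fy"]*c[1]/-c[2]])
E
python3 - <<'E'
from h import *
for n in ["scene","side"]:
    s=env.snapshot(n); cv2.imwrite(f"pics/{n}0.png",s["frame"]); np.savez(f"{n}0.npz",**s)
    print(n,[k for k in s], np.linalg.inv(s["world_to_cam"])[:3,3].round(3))
    for q in ["scope","tube_mouth","cap","case","lid_tab","vase","clock","duck","eyepiece_a"]:
        print(q,[(round(d["confidence"],2),w(s,d["xyz"]).round(3).tolist(),pix(s,w(s,d["xyz"])).round().tolist()) for d in env.spot_in(n,q)])
E
```

```text
pics
scene ['frame', 'z_map', 'fx', 'fy', 'cx', 'cy', 'world_to_cam'] [ 1.313 -0.702  0.85 ]
scope [(0.69, [0.583, -0.239, 0.137], [275.0, 251.0])]
tube_mouth [(0.96, [0.585, -0.237, 0.135], [276.0, 252.0])]
cap [(0.73, [0.579, -0.236, 0.137], [275.0, 250.0]), (0.66, [0.348, -0.291, 0.022], [220.0, 252.0]), (0.61, [0.495, -0.441, 0.026], [199.0, 301.0]), (0.19, [0.793, -0.193, 0.042], [341.0, 310.0])]
case [(0.97, [0.587, 0.247, 0.073], [391.0, 203.0])]
lid_tab [(0.76, [0.564, 0.263, 0.076], [389.0, 198.0])]
vase [(0.67, [0.651, -0.007, 0.1], [353.0, 237.0])]
clock [(0.61, [0.413, 0.007, 0.048], [306.0, 216.0])]
duck [(0.93, [0.792, -0.193, 0.041], [341.0, 310.0])]
eyepiece_a []
side ['frame', 'z_map', 'fx', 'fy', 'cx', 'cy', 'world_to_cam'] [0.183 0.846 0.742]
scope [(0.7, [0.533, -0.154, 0.132], [343.0, 200.0])]
tube_mouth [(0.75, [0.531, -0.157, 0.134], [344.0, 199.0])]
cap [(0.89, [0.473, -0.408, 0.022], [384.0, 196.0]), (0.83, [0.326, -0.261, 0.019], [419.0, 229.0]), (0.69, [0.475, -0.212, 0.307], [372.0, 138.0])]
case [(0.74, [0.527, 0.305, 0.074], [268.0, 329.0])]
lid_tab [(0.74, [0.536, 0.293, 0.078], [266.0, 322.0])]
vase [(0.56, [0.621, 0.018, 0.103], [288.0, 233.0])]
clock [(0.76, [0.39, 0.02, 0.042], [372.0, 274.0]), (0.18, [0.529, -0.155, 0.133], [344.0, 199.0])]
duck [(0.72, [0.775, -0.175, 0.037], [273.0, 208.0])]
eyepiece_a [(0.59, [0.518, 0.351, 0.039], [262.0, 359.0]), (0.53, [0.539, 0.292, 0.079], [266.0, 321.0])]
```

View pics/scene0.png

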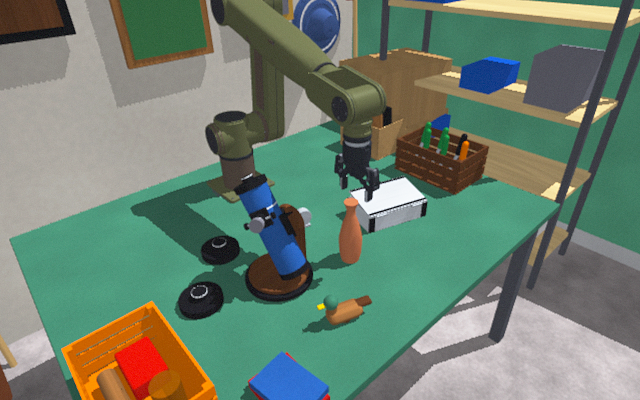

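View pics/side0.png

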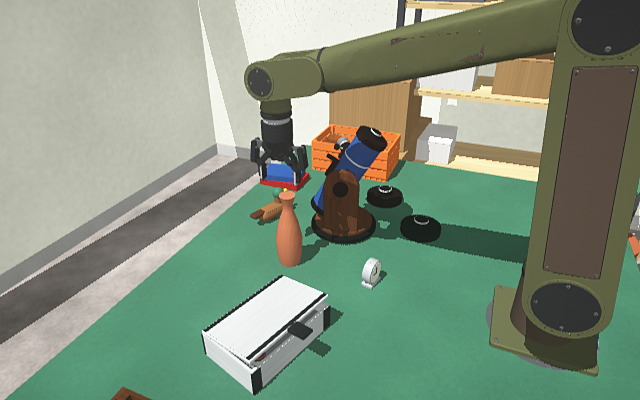

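The scene view shows the case shut or nearly so around (390,203), the scope at (275,245) with the cap at (250,183), and look-alike caps on the table at (220,250) and (201,299). The side view shows the tab at (300,330), the cap on the tube at (372,137), the clock at (371,272) and the vase at (288,235).

```bash
cat > fit.py <<'E'
from h import *
from scipy.optimize import least_squares
S={n:dict(np.load(f"{n}0.npz")) for n in ["scene","side"]}
for n,s in S.items():
    P,uv=pts(s); col=s["frame"][uv[:,1],uv[:,0]].astype(int)
    # table height check
    t=(abs(P[:,2])<.02)&(P[:,0]>.3)&(P[:,0]<.9)&(abs(P[:,1])<.5); print(n,"table z",np.median(P[t,2]).round(4))
    # cap on tube
    r=np.linalg.norm(P-[.475,-.212,.30],axis=1); m=(r<.085)&(col.max(1)<75)&(P[:,2]>.24)
    Q=P[m]; print("cap pts",len(Q),Q.mean(0).round(3),Q.min(0).round(3),Q.max(0).round(3))
    # blue tube cylinder
    b=(col[:,0]>col[:,2]+40)&(col[:,0]>col[:,1]+15)&(np.linalg.norm(P-[.55,-.2,.18],axis=1)<.25)&(P[:,2]>.06)
    B=P[b]; print("tube pts",len(B))
    # scope frame: x,y,yaw from tube cylinder
    def f(p,B=B):
        c,sn=np.cos(p[2]),np.sin(p[2]); ax=np.array([-.5*c,-.5*sn,.866]); d=B-[p[0],p[1],.175]
        return np.linalg.norm(d-np.outer(d@ax,ax),axis=1)-.0415
    best=None
    for y0 in np.linspace(-3,3,9):
        o=least_squares(f,[.55,-.2,y0],loss="soft_l1",f_scale=.003)
        if best is None or o.cost<best.cost: best=o
    x,y,a=best.x; print("scope",best.x.round(4),np.degrees(a).round(1),"res",np.median(abs(f(best.x))).round(4))
    ax=np.array([-.5*np.cos(a),-.5*np.sin(a),.866]); mouth=np.array([x,y,.175])+.15*ax; print("mouth",mouth.round(4),"axis",ax.round(3))
    d=Q-mouth; h=d@ax; rr=np.linalg.norm(d-np.outer(h,ax),axis=1); print("cap h pct",np.percentile(h,[2,25,50,75,98]).round(4),"r",np.percentile(rr,[50,90,98]).round(4))
    # base disc
    m=(np.linalg.norm(P[:,:2]-[x,y],axis=1)<.13)&(P[:,2]>.006)&(P[:,2]<.04); print("base",P[m].mean(0).round(3),np.percentile(np.linalg.norm(P[m][:,:2]-[x,y],axis=1),[90,99]).round(3))
    # case lid: white pts
    m=(np.linalg.norm(P[:,:2]-[.55,.27],axis=1)<.17)&(P[:,2]>.05)&(P[:,2]<.13)&(col.min(1)>120)
    L=P[m]; 
    for _ in range(4):
        A=np.c_[L[:,:2],np.ones(len(L))]; k=np.linalg.lstsq(A,L[:,2],rcond=None)[0]; e=abs(A@k-L[:,2]); L=L[e<max(.003,2*e.std())]
    print("lid plane",k.round(4),"tilt",np.degrees(np.arctan(np.hypot(*k[:2]))).round(2),"dir up",np.degrees(np.arctan2(k[1],k[0])).round(1),len(L),"z",L[:,2].min().round(4),L[:,2].max().round(4))
    R=cv2.minAreaRect((L[:,:2]*1000).astype(np.float32)); print("rect",np.round(R[0],1),np.round(R[1],1),round(R[2],1))
    # tab black pts: near case, not in the footprint
    m=(np.linalg.norm(P[:,:2]-[.46,.25],axis=1)<.12)&(P[:,2]>.045)&(P[:,2]<.12)&(col.max(1)<70)
    T=P[m]; print("dark near front",len(T),(T.mean(0).round(3),T.min(0).round(3),T.max(0).round(3)) if len(T) else 0)
    for q,c0,zr in [("vase",(.635,.005),(.02,.22)),("clock",(.40,.013),(.01,.08)),("duck",(.785,-.185),(.01,.1))]:
        m=(np.linalg.norm(P[:,:2]-c0,axis=1)<.09)&(P[:,2]>zr[0])&(P[:,2]<zr[1]); print(q,P[m].mean(0).round(3),P[m].min(0).round(3),P[m].max(0).round(3))
E
python3 fit.py
```

```text
scene table z -0.0004
cap pts 339 [ 0.501 -0.241  0.315] [ 0.44  -0.276  0.286] [ 0.525 -0.186  0.33 ]
tube pts 2253
scope [ 0.5511 -0.215   0.1973] 11.3 res 0.0011
mouth [ 0.4775 -0.2297  0.3049] axis [-0.49  -0.098  0.866]
cap h pct [-0.0137 -0.0078 -0.0013  0.0024  0.0128] r [0.0449 0.0476 0.0486]
base [ 0.577 -0.248  0.029] [0.099 0.102]
lid plane [-0.1447  0.0436  0.1474] tilt 8.59 dir up 163.2 1266 z 0.0647 0.0915
rect [557.4 265.7] [235.4 149.6] 72.8
dark near front 19 (array([0.48 , 0.276, 0.09 ]), array([0.455, 0.189, 0.086]), array([0.505, 0.359, 0.094]))
vase [ 0.644 -0.012  0.114] [ 0.602 -0.035  0.02 ] [0.666 0.027 0.214]
clock [0.408 0.008 0.047] [ 0.387 -0.012  0.011] [0.418 0.028 0.073]
duck [ 0.795 -0.189  0.047] [ 0.754 -0.252  0.011] [ 0.823 -0.107  0.095]
side table z 0.0
cap pts 482 [ 0.477 -0.209  0.306] [ 0.438 -0.26   0.267] [ 0.545 -0.18   0.329]
tube pts 986
scope [ 0.5515 -0.2165  0.1959] 11.2 res 0.001
mouth [ 0.478  -0.2311  0.3049] axis [-0.49  -0.097  0.866]
cap h pct [-0.0176 -0.0052  0.002   0.0031  0.019 ] r [0.0413 0.0473 0.0492]
base [ 0.528 -0.17   0.027] [0.1   0.102]
lid plane [-0.1374  0.0411  0.145 ] tilt 8.16 dir up 163.3 4362 z 0.0683 0.095
rect [532.2 273.7] [235.1 181. ] 72.3
dark near front 514 (array([0.467, 0.285, 0.09 ]), array([0.433, 0.178, 0.046]), array([0.521, 0.36 , 0.099]))
vase [0.62  0.019 0.113] [ 0.593 -0.02   0.02 ] [0.66  0.04  0.212]
clock [0.394 0.014 0.046] [ 0.379 -0.023  0.01 ] [0.415 0.035 0.071]
duck [ 0.781 -0.169  0.045] [ 0.756 -0.25   0.011] [ 0.823 -0.101  0.094]
```

```bash
cat >> h.py <<'E'
YAW=-16.8; C=np.array([.5556,.2662,0.])
def Rz(a): a=np.radians(a); return np.array([[np.cos(a),-np.sin(a),0],[np.sin(a),np.cos(a),0],[0,0,1]])
def case(p): return C+Rz(YAW)@np.array(p)
def tab(a): return case([.075-.174*np.cos(a)+.004*np.sin(a),0,.062+.174*np.sin(a)+.004*np.cos(a)])
DOWN=[180,0,YAW]; UP=np.array([0,0,.011])  # TCP lies 11 mm ahead (below) of the grasp point
MOUTH=np.array([.4778,-.2304,.3049]); AX=np.array([-.5*np.cos(np.radians(11.25)),-.5*np.sin(np.radians(11.25)),.866])
E
python3 - <<'E'
from h import *
print(env.read_tool_rot(), tab(.145), env.tips_ahead)
for o in [[180,-30,11.25]]:
  for h in [.013,.15]: print(h, env.ik((MOUTH+h*AX).tolist(),o))
from scipy.spatial.transform import Rotation as Ro
R0=Ro.from_euler("xyz",[180,-30,11.25],degrees=True)
for sp in [90,-90]:
  o=(R0*Ro.from_euler("z",sp,degrees=True)).as_euler("xyz",degrees=True); print(sp,o,env.ik((MOUTH+.013*AX).tolist(),o.tolist()),env.ik((MOUTH+.15*AX).tolist(),o.tolist()))
for y in [YAW+90,YAW-90]: print("place",y,env.ik(case([0,-.05,.05]).tolist(),[180,0,y]))
env.movel([.65,0,.33]); 
a0=.145; t=tab(a0)-UP
env.move_pose((t+[0,0,.1]).tolist(),DOWN)
s=env.snapshot("wrist"); cv2.imwrite("pics/w1.png",s["frame"]); np.savez("w1.npz",**s)
for q in ["lid_tab","case"]: print(q,[(round(d["confidence"],2),w(s,d["xyz"]).round(3).tolist()) for d in env.spot_in("wrist",q)])
print(pix(s,tab(a0)),env.read_clock())
E
```

```text
[ 1.79998759e+02 -4.37426736e-04  9.00004131e+01] [0.46312671 0.29411933 0.09109971] 0.008
0.013 [-46.41748396 -26.36053057 117.03820198  26.08912098  73.88059493
  28.42080851]
0.15 [-55.28732888 -31.57400628 109.29839718  27.30226066  89.40442159
  26.31186485]
90 [-1.50000000e+02 -1.27222187e-14 -7.87500000e+01] [-46.41748396 -26.36053057 117.03820198  26.08912098  73.88059493
 118.42080851] [-55.28732888 -31.57400628 109.29839718  27.30226066  89.40442159
 116.31186485]
-90 [150.     0.   101.25] [-46.41748396 -26.36053057 117.03820198  26.08912098  73.88059493
 -61.57919149] [-55.28732888 -31.57400628 109.29839718  27.30226066  89.40442159
 -63.68813515]
place 73.2 [ 1.67020265e+01  7.06405944e+00  1.10224004e+02 -2.54444375e-14
  6.27119364e+01  3.35020265e+01]
place -106.8 [  16.70202654    7.06405944  110.22400411    0.           62.71193645
 -146.49797346]
lid_tab [(0.92, [0.552, 0.274, 0.075])]
case [(0.95, [0.55, 0.271, 0.079])]
[320.87042568 196.07336436] 4.2167
```

View pics/w1.png

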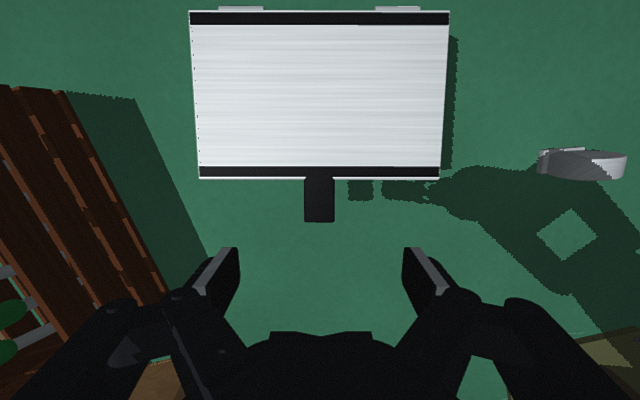

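The wrist view shows the lid (190–450, 10–180) square to the gripper and the tab at (304–335, 178–222), so my tab point is about 7 mm too close to the lid. I'll refine that from the wrist depth before gripping.

Run:
```python
from h import *
s=dict(np.load("w1.npz")); P,uv=pts(s); col=s["frame"][uv[:,1],uv[:,0]].astype(int)
Q=(P-C)@Rz(YAW)   # case frame
u,v=uv.T
L=(u>215)&(u<430)&(v>30)&(v<160); A=np.c_[Q[L][:,:2],np.ones(L.sum())]; k=np.linalg.lstsq(A,Q[L][:,2],rcond=None)[0]
print("plane",k.round(4),"a",np.arctan(-k[0]).round(4),"res",(A@k-Q[L][:,2]).std().round(4))
on=(abs(Q[:,:2]@k[:2]+k[2]-Q[:,2])<.006)&(abs(Q[:,0])<.2)&(abs(Q[:,1])<.2)
T=on&(v>182)&(u>290)&(u<350); print("tab",Q[T].min(0).round(4),Q[T].max(0).round(4),T.sum())
M=on&(v<181); print("lid",np.percentile(Q[M],[.3,99.7],axis=0).round(4))
for r in (60,120): 
    e=on&(v==r); print("y edges",Q[e][:,1].min().round(4),Q[e][:,1].max().round(4),Q[e][:,0].mean().round(3))
```

```text
plane [-0.1448  0.0011  0.0803] a 0.1438 res 0.0007
tab [-0.1206 -0.0129  0.0909] [-0.083   0.0166  0.099 ] 1201
lid [[-0.0797 -0.1128  0.0654]
 [ 0.0714  0.1162  0.0929]]
y edges -0.1123 0.1158 0.027
y edges -0.114 0.1169 -0.025
```

```bash
sed -i 's/^YAW=.*/YAW=-16.8; C=np.array([.5556,.2662,0.]); C=C+np.array([.957*-.0048+.289*.0015, .289*.0048+.957*.0015,0])/' h.py
python3 - <<'E'
from h import *
a0=.145; t=tab(a0)-UP
env.movel((t+[0,0,.03]).tolist(),DOWN); env.movel(t.tolist(),vel=.1)
env.close_gripper(); print("gap",env.read_finger_gap(),"f",env.read_force())
F=[]
for a in np.linspace(a0,1.65,9)[1:]:
    env.movel((tab(a)-UP).tolist(),vel=.12); F.append(np.round(env.read_force(),1).tolist())
print(F,env.read_finger_gap(),env.read_clock())
env.let_go(); env.movel((tab(1.65)-UP+[0,0,.06]).tolist())
s=env.snapshot("side"); cv2.imwrite("pics/s2.png",s["frame"]); np.savez("s2.npz",**s)
# look down into the case with the wrist camera
p=case([-.13,-.05,.25]); env.move_pose(p.tolist(),DOWN)
s=env.snapshot("wrist"); cv2.imwrite("pics/w2.png",s["frame"]); np.savez("w2.npz",**s)
print(pix(s,case([0,-.05,.03])),env.read_clock())
E
```

```text
gap 5.489602490803855e-05 f [ 0.91458465 -0.16275151  0.29412877]
[[0.4, -0.8, -0.1], [1.2, 0.9, -0.3], [0.5, -0.5, -0.8], [0.4, -0.3, -0.4], [0.2, -0.3, -1.0], [-0.5, 0.0, -0.8], [0.2, 0.3, -1.0], [-0.3, 0.0, 0.3]] 0.0002902120128129161 9.45
[321.01588313  72.13057239] 11.8
```

View pics/w2.png

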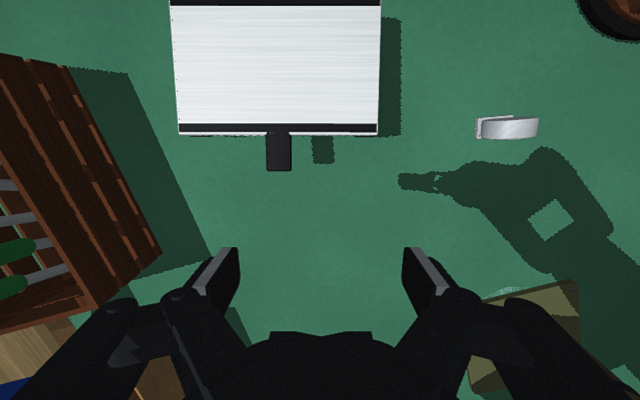

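The wrist view shows the lid still barely open, with the tab at (280,150). The gap read 0, so the fingers closed on air. I'll check why before moving again.

Run:
```python
from h import *
print("tcp",env.read_tcp_pos(),env.read_tool_rot(),"want",case([-.13,-.05,.25]),"gap",env.read_finger_gap())
s=dict(np.load("w2.npz")); P,uv=pts(s); u,v=uv.T; Q=(P-C)@Rz(YAW)
L=(u>190)&(u<360)&(v>12)&(v<115); A=np.c_[Q[L][:,:2],np.ones(L.sum())]; k=np.linalg.lstsq(A,Q[L][:,2],rcond=None)[0]
print("plane",k.round(4),"a",np.arctan(-k[0]).round(4))
T=(v>137)&(v<172)&(u>264)&(u<294)&(Q[:,2]>.05); print("tab",np.percentile(Q[T],[1,50,99],axis=0).round(4),"tab pt model",((tab(.145)-C)@Rz(YAW)).round(4))
tcp=env.read_tcp_pos(); print("tcp pix",pix(s,tcp),"tip pix",pix(s,np.array(tcp)-[0,0,.008]))
F=(v>240)&(v<300)&(((u>190)&(u<240))|((u>402)&(u<450)))
print("finger depth pts (tcp frame)",[np.percentile((P[F&m]-tcp)@Rz(YAW),[2,50,98],axis=0).round(3).tolist() for m in (u<320,u>320)])
```

```text
tcp [0.41367427 0.25878718 0.25039188] [-1.79978021e+02 -3.92785909e-02 -1.68351596e+01] want [0.41253678 0.25873086 0.25      ] gap 0.08562286316625023
plane [-0.1451  0.001   0.081 ] a 0.1441
tab [[-0.1157 -0.0146  0.0904]
 [-0.0972 -0.0002  0.0949]
 [-0.079   0.0148  0.0983]] tab pt model [-0.0966 -0.      0.0911]
tcp pix [320.89076309 231.84229349] tip pix [320.8790761  227.25561786]
finger depth pts (tcp frame) [[[-0.215, 0.043, -0.251], [0.006, 0.046, 0.056], [0.013, 0.217, 0.085]], [[-0.18, -0.215, -0.251], [0.006, -0.045, 0.057], [0.012, -0.042, 0.085]]]
```

View pics/s2.png

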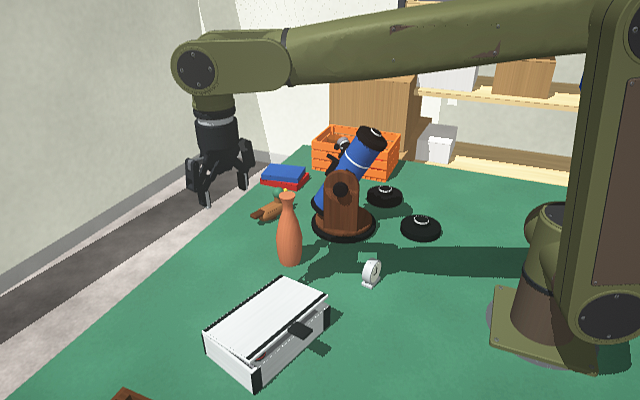

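The lid has not moved: the side view still shows the tab at (300,330). I'll go back to the tab and check pose and picture before and after closing.

Run:
```python
from h import *
t=tab(.145)-UP
env.move_pose((t+[0,0,.05]).tolist(),DOWN); env.movel(t.tolist(),vel=.1)
print("want",t,"tcp",env.read_tcp_pos(),env.read_tool_rot())
s=env.snapshot("wrist"); im1=s["frame"]; P,uv=pts(s); Q=(P-env.read_tcp_pos())@Rz(YAW)
m=(abs(Q[:,0])<.03)&(abs(Q[:,1])<.06)&(Q[:,2]<.03)&(Q[:,2]>-.03); print("near tcp",m.sum(),np.percentile(Q[m],[2,50,98],axis=0).round(3).tolist())
env.close_gripper(); print("gap",env.read_finger_gap(),env.read_gripper_force(),env.read_force())
im2=env.snapshot("wrist")["frame"]
cv2.imwrite("pics/w3.png",np.hstack([im1[:,120:520],im2[:,120:520]]))
```

```text
want [0.45896661 0.29694203 0.08009971] tcp [0.45935064 0.29710931 0.08080148] [-1.79955807e+02 -4.66764139e-02 -1.68010156e+01]
near tcp 5822 [[-0.018, -0.055, 0.009], [0.019, -0.0, 0.011], [0.03, 0.055, 0.017]]
gap -0.00023690300212783313 0.0 [ 0.57853438 -1.42496833 -0.86693697]
```

View pics/w3.png

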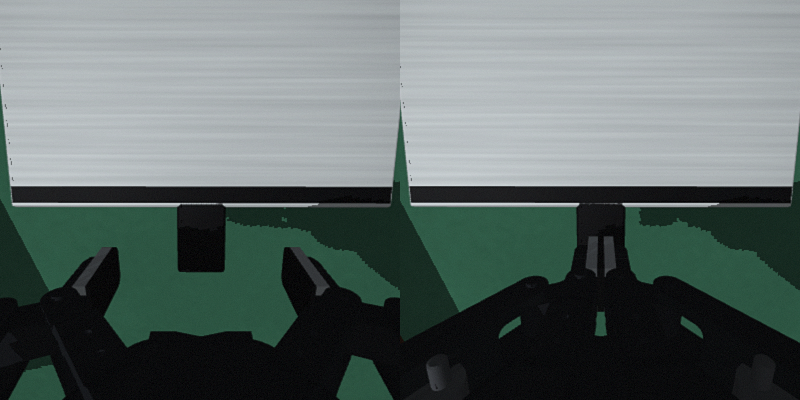

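The left half shows the open fingers straddling the tab. The right half shows the shut fingertips lying over the tab at about (600,260), so the tips are higher than the TCP reading implies. I'll measure the shut tips with the cameras.

Run:
```python
from h import *
s=env.snapshot("wrist"); tcp=np.array(env.read_tcp_pos()); R=Rz(YAW)
z=s["z_map"]; P,uv=pts(s); u,v=uv.T; Q=(P-tcp)@R
for r in range(225,300,8):
    m=(v==r)&(abs(u-(322))<13); print(r,m.sum(),Q[m].mean(0).round(4) if m.any() else "")
n=np.linalg.inv(s["world_to_cam"]); print("cam in tcp",((n[:3,3]-tcp)@R).round(4),"z axis",(n[:3,:3].T[2]@R).round(3))
s=env.snapshot("side"); cv2.imwrite("pics/s3.png",cv2.resize(s["frame"][220:400,180:420],None,fx=3,fy=3,interpolation=cv2.INTER_CUBIC))
print("pix tcp",pix(s,tcp),"tips",pix(s,tcp-[0,0,.008]))
P,uv=pts(s); Q=(P-tcp)@R; col=s["frame"][uv[:,1],uv[:,0]].max(1)
m=(abs(Q[:,0])<.02)&(abs(Q[:,1])<.03)&(Q[:,2]>-.04)&(Q[:,2]<.1); 
for lo in np.arange(-.04,.1,.01):
    k=m&(Q[:,2]>=lo)&(Q[:,2]<lo+.01); print(lo.round(2),k.sum(),np.r_[Q[k].mean(0),col[k].mean()].round(3) if k.any() else "")
```

```text
225 25 [ 0.0105 -0.0005  0.0132]
233 25 [ 0.0056 -0.0005  0.0141]
241 25 [ 0.0115 -0.0004  0.038 ]
249 25 [ 0.0119 -0.0003  0.0479]
257 24 [ 0.012  -0.0005  0.0562]
265 25 [ 0.012  -0.0003  0.0635]
273 25 [ 0.0116 -0.0002  0.0692]
281 25 [ 0.0101 -0.0002  0.0727]
289 25 [ 0.0084 -0.0001  0.0757]
297 25 [ 0.0056 -0.0001  0.0771]
cam in tcp [0.0741 0.0004 0.171 ] z axis [ 0.287 -0.001  0.958]
pix tcp [299.42289892 333.65371693] tips [299.52630407 336.51071524]
-0.04 52 [ 1.80e-02  7.00e-03 -3.50e-02  1.41e+02]
-0.03 40 [ 1.80000e-02  1.00000e-02 -2.50000e-02  1.45275e+02]
-0.02 23 [ 1.80000e-02  1.50000e-02 -1.80000e-02  1.59304e+02]
-0.01 0 
0.0 17 [1.0000e-02 1.4000e-02 8.0000e-03 6.1176e+01]
0.01 198 [-2.0000e-03  3.0000e-03  1.4000e-02  4.9419e+01]
0.02 0 
0.03 33 [-7.0000e-03  4.0000e-03  3.6000e-02  8.3606e+01]
0.04 59 [-6.0000e-03  5.0000e-03  4.5000e-02  7.0475e+01]
0.05 42 [-8.000e-03  3.000e-03  5.500e-02  7.581e+01]
0.06 34 [-1.0000e-02  3.0000e-03  6.5000e-02  7.2088e+01]
0.07 81 [-1.0e-02  1.0e-03  7.6e-02  4.4e+01]
0.08 105 [-6.0000e-03  6.0000e-03  8.4000e-02  4.7419e+01]
0.09 72 [-1.0000e-02  5.0000e-03  9.5000e-02  4.3611e+01]
0.1 0
```

View pics/s3.png

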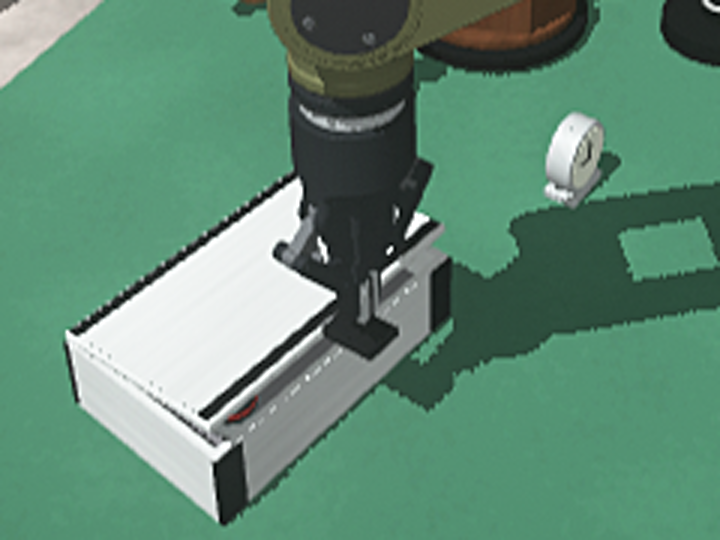

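The side crop shows the shut fingertips at about (372,315), standing well above the tab. Both cameras put them about 30 mm behind the reported TCP, not 8 mm ahead of it. So the tool frame has a z offset. I'll pin it down at the tip edge with the gripper clear of the tab, then correct for it.

Run:
```python
from h import *
tcp0=np.array(env.read_tcp_pos()); R=Rz(YAW)
def tips(tag):
    tcp=np.array(env.read_tcp_pos())
    for n in ["wrist","side"]:
        s=env.snapshot(n); P,uv=pts(s); Q=(P-tcp)@R
        m=(abs(Q[:,0])<.025)&(abs(Q[:,1])<.056)&(Q[:,2]>-.03)&(Q[:,2]<.06); q=Q[m]
        lo=np.sort(q[:,2])[:12] if m.any() else []
        print(tag,n,m.sum(),"lowest z",np.round(lo,4)); i=np.argsort(q[:,2])[:12]; print("   mean xy of lowest",q[i].mean(0).round(4))
env.movel((tcp0+[0,0,.13]).tolist()); tips("shut")
env.let_go(); tips("open"); print(env.read_clock())
```

```text
shut wrist 1290 lowest z [0.0314 0.0314 0.0317 0.0323 0.0323 0.0324 0.0324 0.0325 0.0325 0.0325
 0.0327 0.0329]
   mean xy of lowest [ 0.0118 -0.0004  0.0322]
shut side 187 lowest z [0.027  0.027  0.0285 0.0289 0.0298 0.0304 0.0315 0.0315 0.0318 0.0324
 0.0327 0.0334]
   mean xy of lowest [-0.0074  0.0027  0.0304]
open wrist 1613 lowest z [0.041  0.0413 0.0413 0.0415 0.0415 0.0415 0.0415 0.0416 0.0417 0.0417
 0.0417 0.0419]
   mean xy of lowest [ 0.002  -0.0138  0.0415]
open side 168 lowest z [0.0406 0.0407 0.0409 0.0413 0.0414 0.0417 0.0417 0.0427 0.0429 0.043
 0.0433 0.0434]
   mean xy of lowest [-0.0017 -0.0061  0.042 ]
16.0167
```

The offset is consistent: shut tips sit at +30 mm and open tips at +42 mm, so the true tool is 38 mm shorter than reported. I'll add this to every command and retry the tab.

```bash
echo 'OFF=.038; UP=np.array([0,0,.011+OFF])' >> h.py
python3 - <<'E'
from h import *
a0=.145; t=tab(a0)-UP
env.movel(t.tolist(),DOWN,vel=.15)
env.close_gripper(); print("gap",env.read_finger_gap(),"f",np.round(env.read_force(),1))
if .02<env.read_finger_gap()<.04:
    F=[]
    for a in np.linspace(a0,1.65,9)[1:]:
        env.movel((tab(a)-UP).tolist(),vel=.15); F.append(np.round(env.read_force(),1).tolist())
    print(F,env.read_finger_gap(),env.read_clock())
    env.let_go(); env.movel((tab(1.65)-UP+[0,0,.06]).tolist(),vel=.2)
    p=case([-.14,-.05,.25]); env.move_pose(p.tolist(),DOWN)
    s=env.snapshot("wrist"); cv2.imwrite("pics/w4.png",s["frame"]); np.savez("w4.npz",**s)
    print(pix(s,case([0,-.05,.03])),env.read_clock())
E
```

```text
gap 0.028833208046220103 f [0.1 0.1 1.9]
[[-0.3, -0.4, -1.0], [-0.1, -0.3, 0.1], [2.3, -0.1, -1.7], [3.4, -0.1, -4.8], [0.2, 1.1, -3.8], [1.9, 0.1, -6.0], [1.4, 0.3, -9.3], [-0.0, 0.9, -12.8]] 0.028617258050918668 20.7667
[320.80568081  63.34792531] 22.8
```

View pics/w4.png

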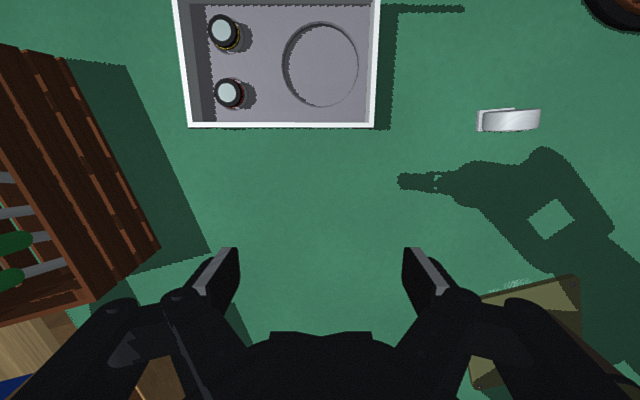

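The wrist view shows the lid open, the well at (320,64) where my model predicted it, and both eyepieces standing at (223,32) and (229,93). Next I'll refine the well centre and pull the cap off along the axis.

Run:
```python
from h import *
from scipy.optimize import least_squares
from scipy.spatial.transform import Rotation as Ro
s=dict(np.load("w4.npz")); P,uv=pts(s); Q=(P-C)@Rz(YAW)-[0,-.05,0]
r=np.hypot(Q[:,0],Q[:,1]); th=np.arctan2(Q[:,1],Q[:,0]); m=(abs(Q[:,2]-.03)<.0035)&(r<.06)&(r>.03)
E=[]
for a in np.linspace(-np.pi,np.pi,49)[:-1]:
    k=m&(abs((th-a+np.pi)%(2*np.pi)-np.pi)<.065)
    if k.sum()>3: E.append(Q[k][r[k].argmin(),:2])
E=np.array(E); o=least_squares(lambda p:np.hypot(*(E-p[:2]).T)-p[2],[0,0,.05],loss="soft_l1",f_scale=.001)
print("well offset in case frame",o.x.round(4),len(E),"tray z",np.median(Q[m][:,2]).round(4))
rim=(abs(Q[:,2]-.062)<.004)&(abs(Q[:,0])<.1)&(Q[:,1]>-.09)&(Q[:,1]<.2); print("rim x min",np.percentile(Q[rim][:,0],[1,3]).round(4),"y",(np.percentile(Q[rim][:,1],[.5,99.5])-.05).round(4))
# cap
R0=Ro.from_euler("xyz",[180,-30,11.25],degrees=True)
o90=(R0*Ro.from_euler("z",-90,degrees=True)).as_euler("xyz",degrees=True).tolist()
at=lambda h:(MOUTH+(h-OFF)*AX).tolist()   # true TCP height h above mouth
for ori in ([180,-30,11.25],o90):
  for h in (.013,.2): print(env.ik(at(h),ori))
```

```text
well offset in case frame [-0.003   0.0002  0.0486] 48 tray z 0.0303
rim x min [-0.0791 -0.0768] y [-0.1157  0.1164]
[-44.24325324 -23.95194634 118.4771576   26.10214013  69.47010125
  28.69329161]
[-56.14319462 -31.78178806 108.44435287  27.49168427  90.73117469
  26.05948395]
[-44.24325324 -23.95194634 118.4771576   26.10214013  69.47010125
 -61.30670839]
[-56.14319462 -31.78178806 108.44435287  27.49168427  90.73117469
 -63.94051605]
```

```bash
cat >> h.py <<'E'
WELL=case([-.002,-.05,.018]); GR=[180,-30,11.25]
def at(h,d=np.zeros(3)): return (MOUTH+d+(h-OFF)*AX).tolist()
E
python3 - <<'E'
from h import *
p=np.array(env.read_tcp_pos()); p[2]=.4; env.movel(p.tolist(),vel=.25)
env.move_pose(at(.2),GR); env.movel(at(.10),vel=.15)
s=env.snapshot("wrist"); np.savez("w5.npz",**s); cv2.imwrite("pics/w5.png",s["frame"])
from scipy.spatial.transform import Rotation as Ro
T=Ro.from_euler("xyz",GR,degrees=True).as_matrix()
P,uv=pts(s); Q=(P-MOUTH)@T; Q[:,2]*=-1   # x,y of tool; height above mouth
r=np.hypot(Q[:,0],Q[:,1])
k=(r<.03)&(Q[:,2]>.012)&(Q[:,2]<.03); print("knob",k.sum(),np.percentile(Q[k],[1,50,99],axis=0).round(4).tolist())
b=(r<.06)&(Q[:,2]>-.003)&(Q[:,2]<.009); print("plate",b.sum(),np.percentile(Q[b],[1,50,99],axis=0).round(4).tolist())
(c,rr)=cv2.minEnclosingCircle((Q[k,:2]*1000).astype(np.float32)); print("knob circle",c,rr)
(c,rr)=cv2.minEnclosingCircle((Q[b,:2]*1000).astype(np.float32)); print("plate circle",c,rr)
A=np.c_[Q[b,:2],np.ones(b.sum())]; print("plate tilt",np.linalg.lstsq(A,Q[b,2],rcond=None)[0].round(4))
print(pix(s,MOUTH+.019*AX),env.read_tool_rot(),env.read_clock())
E
```

```text
knob 1243 [[-0.0134, -0.0158, 0.0163], [0.0028, -0.001, 0.0184], [0.0179, 0.0146, 0.0198]]
plate 6948 [[-0.0405, -0.0436, 0.0009], [0.0089, -0.001, 0.0024], [0.0461, 0.0422, 0.0041]]
knob circle (2.073550224304199, -0.794101357460022) 16.813953399658203
plate circle (2.0808868408203125, -0.8884927034378052) 46.07064437866211
plate tilt [-0.0001  0.0003  0.0024]
[320.221708   212.26038164] [179.87285792 -30.06466553  11.31413945] 26.2833
```

View pics/w5.png

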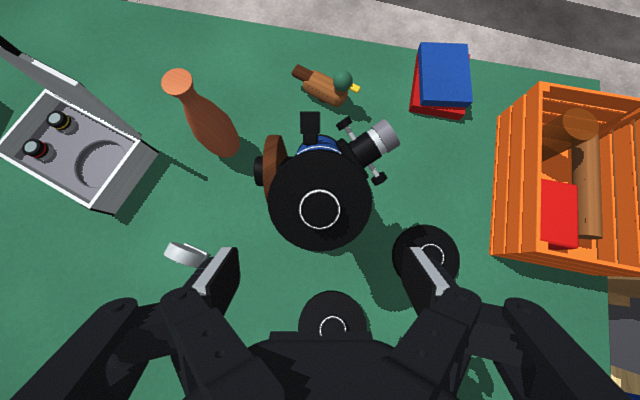

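The wrist view shows the 46 mm radius cap with the knob ring at (319,209), and the vase and case clear of the gripper. I'll correct about 2 mm, grip the knob and draw the cap off along the axis.

```bash
cat >> h.py <<'E'
from scipy.spatial.transform import Rotation as Ro
TG=Ro.from_euler("xyz",GR,degrees=True).as_matrix(); D=TG@np.array([.0016,-.0008,0])
E
python3 - <<'E'
from h import *
env.movel(at(.012,D),vel=.08); print("f",np.round(env.read_force(),1),np.round(env.read_tcp_pos()-np.array(at(.012,D)),4))
env.close_gripper(); g=env.read_finger_gap(); print("gap",g,env.read_gripper_force(),np.round(env.read_force(),1))
if .028<g<.036:
    env.movel(at(.022,D),vel=.03); print("f",np.round(env.read_force(),1),env.read_finger_gap())
    env.movel(at(.045,D),vel=.04); print("f",np.round(env.read_force(),1),env.read_finger_gap())
    env.movel(at(.17,D),vel=.15); print(env.read_finger_gap())
    s=env.snapshot("wrist"); np.savez("w6.npz",**s); cv2.imwrite("pics/w6.png",s["frame"])
    # cap in hand: plate plane and centre in tool frame (true TCP)
    tcp=np.array(env.read_tcp_pos()); T=Ro.from_euler("xyz",env.read_tool_rot(),degrees=True).as_matrix(); 
    P,uv=pts(s); Q=(P-tcp)@T+[0,0,OFF]; r=np.hypot(Q[:,0],Q[:,1])
    b=(r<.06)&(Q[:,2]>0)&(Q[:,2]<.03); z0=np.median(Q[b,2]); b&=abs(Q[:,2]-z0)<.006
    A=np.c_[Q[b,:2],np.ones(b.sum())]; print("plate",b.sum(),"tilt,z",np.linalg.lstsq(A,Q[b,2],rcond=None)[0].round(4),np.percentile(Q[b],[1,99],axis=0).round(4).tolist(),cv2.minEnclosingCircle((Q[b,:2]*1000).astype(np.float32)))
    m=np.linalg.norm(P-MOUTH,axis=1); print("scope check pts near mouth",(m<.05).sum())
print(env.read_clock())
E
```

```text
f [ 0.5 -0.1  0.3] [ 0.0001 -0.0003  0.0008]
gap 0.030094020221308707 59.55179750919342 [-1.8  0.3  3.1]
f [-0.3 -1.  -1.1] 0.02983805482886131
f [ 1.3 -0.8 -0.5] 0.029567397682800086
0.02940327021975786
plate 11355 tilt,z [ 0.0033 -0.0001  0.0098] [[-0.0425, -0.0431, 0.0058], [0.0453, 0.0435, 0.0126]] ((0.42549043893814087, 0.5998899936676025), 46.24201965332031)
scope check pts near mouth 374
30.3333
```

The cap is off and held square: plate tilt 0.003 rad, centre within 0.7 mm, plate 10 mm ahead of the true TCP. I'll carry it over at height and measure the well again from the placing orientation.

```bash
cat >> h.py <<'E'
from scipy.optimize import least_squares
PL=[180,0,YAW+90]
def fitwell(s):
    P,uv=pts(s); Q=(P-C)@Rz(YAW)-[0,-.05,0]
    r=np.hypot(Q[:,0],Q[:,1]); th=np.arctan2(Q[:,1],Q[:,0]); m=(abs(Q[:,2]-.03)<.0035)&(r<.062)&(r>.03); E=[]
    for a in np.linspace(-np.pi,np.pi,49)[:-1]:
        k=m&(abs((th-a+np.pi)%(2*np.pi)-np.pi)<.065)
        if k.sum()>3 and r[k].min()<.056: E.append(Q[k][r[k].argmin(),:2])
    if len(E)<8: return "few",len(E)
    E=np.array(E); o=least_squares(lambda p:np.hypot(*(E-p[:2]).T)-p[2],[0,0,.05],loss="soft_l1",f_scale=.001)
    return o.x.round(4),len(E),np.median(abs(o.fun)).round(4)
E
python3 - <<'E'
from h import *
p=np.array(env.read_tcp_pos()); p[2]=max(p[2],.42)
q=case([-.002,-.20,.25])
print([env.ik(x.tolist(),PL) for x in (q, WELL-[0,0,.01])])
env.movel(p.tolist(),vel=.2); env.move_pose((q+[0,0,.1]).tolist(),PL); env.movel(q.tolist(),vel=.2); print("gap",env.read_finger_gap())
for n in ["wrist","side","scene"]:
    s=env.snapshot(n); np.savez(n+"7.npz",**s); print(n,fitwell(s))
    if n=="wrist": cv2.imwrite("pics/w7.png",s["frame"])
    if n=="wrist":
        tcp=np.array(env.read_tcp_pos()); T=Ro.from_euler("xyz",env.read_tool_rot(),degrees=True).as_matrix()
        P,uv=pts(s); Q=(P-tcp)@T+[0,0,OFF]; r=np.hypot(Q[:,0],Q[:,1]); b=(r<.06)&(abs(Q[:,2]-.0098)<.006)
        A=np.c_[Q[b,:2],np.ones(b.sum())]; print("cap tilt,z",np.linalg.lstsq(A,Q[b,2],rcond=None)[0].round(4),cv2.minEnclosingCircle((Q[b,:2]*1000).astype(np.float32)))
print(env.read_clock())
E
```

```text
[array([ 2.84899059e+00, -1.40578867e+01,  1.10284842e+02, -2.54444375e-14,
        8.37730449e+01,  1.96489906e+01]), array([ 1.71992900e+01,  9.78821716e+00,  1.11839907e+02, -2.54444375e-14,
        5.83718755e+01,  3.39992900e+01])]
gap 0.029833442282648233
wrist (array([-0.0026,  0.0003,  0.0486]), 48, np.float64(0.0001))
cap tilt,z [0.0026 0.0009 0.0105] ((-0.8877758979797363, 0.8492987751960754), 46.29354476928711)
side (array([-0.0049, -0.0004,  0.0491]), 42, np.float64(0.0008))
scene ('few', 3)
32.6833
```

View pics/w7.png

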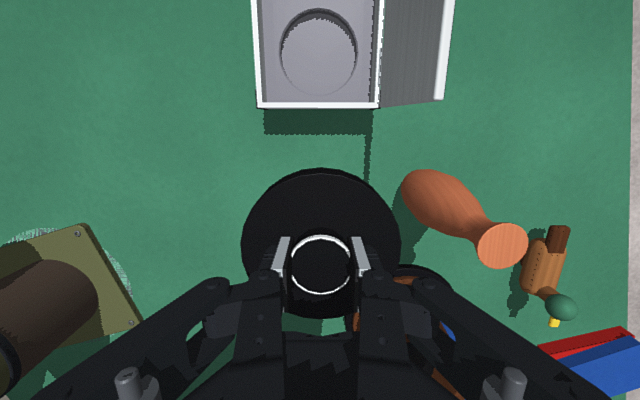

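The wrist view shows the knob centred between the pads at (321,265), the well at (318,50) and the open lid at the right. The wrist and side fits agree to about 2 mm, so I'll lower the cap with force monitoring.

Run:
```python
from h import *
t=case([-.0037,-.0495,0]); seat=.0463-OFF
go=lambda z,v:env.movel((t+[0,0,z]).tolist(),PL,vel=v)
go(.20,.2); go(seat+.03,.15); go(seat+.013,.08); env.sleep(.2); f0=np.array(env.read_force()); print("f0",f0.round(1))
for dz in [.010,.008,.006,.004,.003,.002,.001,0,-.001]:
    go(seat+dz,.03); f=np.array(env.read_force())-f0; print(dz,f.round(1),np.round(env.read_tcp_pos()[2]-seat,4))
    if f[2]>4: break
tcp=np.array(env.read_tcp_pos())
for n in ["wrist","side"]:
    s=env.snapshot(n); np.savez(n+"8.npz",**s); P,uv=pts(s); Q=(P-C)@Rz(YAW)-[-.003,-.0498,0]; col=s["frame"][uv[:,1],uv[:,0]].max(1)
    b=(np.hypot(Q[:,0],Q[:,1])<.055)&(Q[:,2]>.03)&(Q[:,2]<.045)&(col<75); A=np.c_[Q[b,:2],np.ones(b.sum())]
    if b.sum()>20: print(n,b.sum(),"plate z med",np.median(Q[b,2]).round(4),np.linalg.lstsq(A,Q[b,2],rcond=None)[0].round(4),cv2.minEnclosingCircle((Q[b,:2]*1000).astype(np.float32)))
    if n=="wrist": cv2.imwrite("pics/w8.png",s["frame"])
print(env.read_finger_gap(),env.read_clock())
```

```text
f0 [-0.7  0.2 -0.3]
0.01 [1.3 0.8 0.2] 0.0098
0.008 [ 0.2 -0.5 -0.6] 0.0078
0.006 [ 0.7 -0.6 -0.6] 0.0058
0.004 [ 1.3  0.5 -0.6] 0.0038
0.003 [ 1.   0.1 -0.9] 0.0029
0.002 [ 0.5 -0.1 -0.2] 0.0019
0.001 [ 0.4  0.2 -0.1] 0.0009
0 [ 1.3  0.1 -0.2] -0.0001
-0.001 [-2.5 -1.7  6.2] -0.0003
wrist 11863 plate z med 0.0364 [0.0017 0.0157 0.0361] ((-0.9058452844619751, -2.6741065979003906), 53.00340270996094)
side 654 plate z med 0.0357 [ 0.0085 -0.0175  0.036 ] ((-3.0508060455322266, 1.0314445495605469), 49.358184814453125)
0.02969725861090343 37.7583
```

Floor contact came at the expected height, with the plate at 36 mm. Release, back off, check the seat, then fetch the lid tab.

Run:
```python
from h import *
env.let_go(); env.sleep(.3); p=np.array(env.read_tcp_pos()); print("f",np.round(env.read_force(),1))
env.movel((p+[0,0,.05]).tolist(),vel=.08); env.movel((p+[0,0,.28]).tolist(),vel=.25)
q=case([-.003,-.20,.27]); env.move_pose(q.tolist(),PL)
for n in ["wrist","side"]:
    s=env.snapshot(n); np.savez(n+"9.npz",**s); P,uv=pts(s); Q=(P-C)@Rz(YAW)-[-.003,-.0498,0]; col=s["frame"][uv[:,1],uv[:,0]].max(1)
    b=(np.hypot(Q[:,0],Q[:,1])<.055)&(Q[:,2]>.033)&(Q[:,2]<.040)&(col<75); A=np.c_[Q[b,:2],np.ones(b.sum())]
    k=(np.hypot(Q[:,0],Q[:,1])<.03)&(Q[:,2]>.045)&(Q[:,2]<.06)
    print(n,b.sum(),np.median(Q[b,2]).round(4),np.linalg.lstsq(A,Q[b,2],rcond=None)[0].round(4),cv2.minEnclosingCircle((Q[b,:2]*1000).astype(np.float32)),"knob",np.percentile(Q[k],[1,50,99],axis=0).round(4).tolist())
    # lid angle: points above the hinge
    H=Q+[-.003,-.0498,0]-[.072,0,.062]; m=(abs(H[:,1])<.1)&(H[:,2]>.03)&(H[:,2]<.14)&(abs(H[:,0])<.06)
    if m.sum()>50: print("lid",m.sum(),"atan slope",np.polyfit(H[m,2],H[m,0],1).round(4))
    if n=="wrist": cv2.imwrite("pics/w9.png",s["frame"])
print(env.read_clock())
```

```text
f [ 0.5 -0.1  0.1]
wrist 3521 0.0365 [0.0004 0.0001 0.0365] ((0.5884422063827515, 0.48739558458328247), 46.09468078613281) knob [[-0.0149, -0.0154, 0.0506], [0.0003, -0.0001, 0.0524], [0.0166, 0.0154, 0.0543]]
lid 3447 atan slope [0.0557 0.0003]
side 752 0.0359 [ 0.002  -0.0018  0.036 ] ((-1.5569753646850586, -0.5477485656738281), 45.97183609008789) knob [[-0.0168, -0.016, 0.046], [-0.0027, 0.0004, 0.0519], [0.0139, 0.0154, 0.0545]]
lid 3289 atan slope [ 0.0575 -0.0008]
41.2417
```

View pics/w9.png

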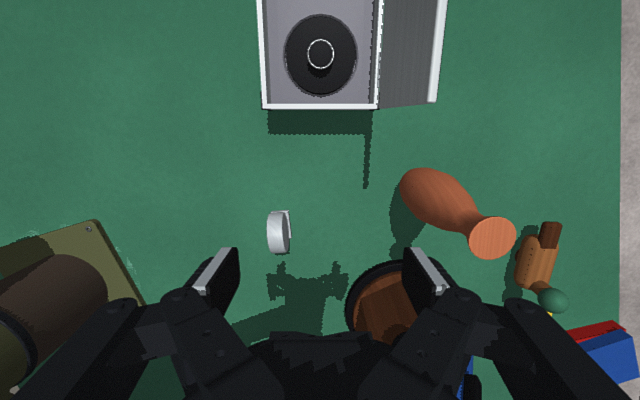

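The cap lies flat and centred in its well at (320,53), with the lid at about 1.63 rad. Now I'll shut the lid.

```bash
echo 'C=C+Rz(YAW)@[-.003,0,0]' >> h.py
python3 - <<'E'
from h import *
a1=1.627; t=tab(a1)-UP
env.move_pose((t+[0,0,.10]).tolist(),DOWN); env.movel(t.tolist(),vel=.12)
env.close_gripper(); g=env.read_finger_gap(); print("gap",g,env.read_clock())
if .02<g<.04:
    for a in list(np.linspace(a1,.05,9)[1:])+[0,-.012]:
        env.movel((tab(a)-UP).tolist(),vel=.12); print(round(a,2),np.round(env.read_force(),1).tolist())
    env.let_go(); env.sleep(.2); env.movel((tab(0)-UP+[0,0,.15]).tolist(),vel=.2)
    s=env.snapshot("wrist"); cv2.imwrite("pics/w10.png",s["frame"])
    s2=env.snapshot("side")
    for n,x in (("w",s),("side",s2)):
        P,uv=pts(x); Q=(P-C)@Rz(YAW); L=(abs(Q[:,0])<.05)&(abs(Q[:,1])<.1)&(Q[:,2]>.05)&(Q[:,2]<.1); A=np.c_[Q[L][:,:2],np.ones(L.sum())]
        k=np.linalg.lstsq(A,Q[L][:,2],rcond=None)[0]; print(n,"lid plane",k.round(4),L.sum())
print(env.read_clock())
E
```

```text
gap 0.029231008089719776 44.375
1.43 [-1.9, -4.1, 4.8]
1.23 [-2.3, -4.6, 5.8]
1.04 [-3.2, -3.8, 6.4]
0.84 [-4.8, -2.3, 5.5]
0.64 [-3.6, -0.8, 0.6]
0.44 [-0.5, -1.3, -0.2]
0.25 [1.8, -2.0, -1.0]
0.05 [2.2, -2.9, -0.6]
0 [2.1, -3.3, 0.2]
-0.01 [1.4, -3.6, 2.8]
w lid plane [-0.0161  0.0007  0.0717] 27254
side lid plane [-0.0184 -0.0003  0.0711] 3014
50.1417
```

The lid reads about 0.017 rad, inside the limit but not fully shut. I'll press its front edge down gently with shut fingers.

Run:
```python
from h import *
env.close_gripper()
t=case([-.055,0,.008-OFF]); go=lambda z,v:env.movel((t+[0,0,z]).tolist(),DOWN,vel=v)
go(.10,.15); go(.080,.1); f0=env.read_force()[2]
for z in np.arange(.078,.060,-.001):
    go(z,.03); f=env.read_force()[2]-f0; 
    if f>1: print(z.round(3),round(f,1))
    if f>10: break
go(.10,.1); go(.22,.2); env.let_go()
for n in ("wrist","side"):
    x=env.snapshot(n); cv2.imwrite(f"pics/{n}11.png",x["frame"]); P,uv=pts(x); Q=(P-C)@Rz(YAW); L=(abs(Q[:,0])<.05)&(abs(Q[:,1])<.1)&(Q[:,2]>.05)&(Q[:,2]<.1); A=np.c_[Q[L][:,:2],np.ones(L.sum())]
    print(n,"lid plane",np.linalg.lstsq(A,Q[L][:,2],rcond=None)[0].round(4),L.sum())
print(env.read_clock())
```

```text
0.072 1.9
0.071 6.5
0.07 12.4
wrist lid plane [0.0002 0.0006 0.0705] 19486
side lid plane [0.0004 0.0001 0.0699] 3256
56.45
```

The lid is level, with tilt under 0.001 rad and its top at 70 mm. The gripper is clear, so I'll hand in.

```bash
python3 -c "
from h import *
print(env.sign_off(), env.read_clock())"
```

```text
the job is handed in; nothing more can be done
the job is handed in; nothing more can be done
```

The job is handed in, at about 57 of the 72 s: the cap lies flat and knob up in its well and the lid is fully shut; the verdict itself wasn't shown, and I didn't re-measure the telescope, vase, clock, duck or eyepieces at the end.

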